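Seat a storage module past its spring catch

ROBOT

A 6-joint arm with a two-finger parallel gripper is mounted at the origin on the work surface. World frame = base frame: x ahead of the robot, y to its left, z up, the work surface at z = 0. Lengths are in m, angles in degrees, forces in N, time in s.
With the tool pointing down it reaches from about 0.35 to 0.775 m from the base axis. Payload 7.3 kg.
Tool frame: the origin (TCP) lies midway between the tips of the shut fingers; the grasp point (between the pads) lies 19 mm behind it; x points along the fingers, z is the direction in which the jaws open and shut, and the axes are right-handed (so a half turn about x gives the same grasp; the last joint's range is limited). The gripper opens to 92 mm and grips with 3 to 60 N. Pads are 19 mm wide; open, the fingers measure 130 mm over their backs; the gripper's body (75 mm by 190 mm) begins 47 mm behind the grasp point.
Start: joints at [66.349, 19.595, 87.324, -0, 73.075, -8.365], TCP at [0.138, 0.506, 0.227] pointing down, gripper open.
Joint ranges: [-145.02, 145.02], [-44.19, 115.74], [2.07, 154.8], [-57.11, 237.11], [16.16, 152.29], [-177.93, 177.93]. Speed limits (degrees/s): [147.25, 147.25, 180, 180, 180, 180].

INTERFACE

Orientations are given as a 3x3 rotation matrix whose columns are the frame's x, y, z axes.
In Python, from station import sensors, viewer, workorder gives the robot as it stands. The module is installed in compiled form; this text tells all that it offers.
- The arm moves only by the tool jog_arm, never from a script. Its argument "increments" is a list of rows, each an object with "offset": the shift along the tool's x, y, z in cm, a list of three; "angular": the turn, a rotation vector about the tool's x, y, z in degrees, a list of three. In form: [{"offset": [tx, ty, tz], "angular": [wx, wy, wz]}, ...]. A call has 1 to 5 rows; each row is the pose to reach, as a shift and turn from the pose measured when the call began, along the tool's axes at that moment; what a row does not reach only later rows make up. A row lasts 1/12 s, in which the tool goes at most 41.7 mm and 7.16 degrees, less where a joint would pass 70% of its speed; a pose out of reach is approached as far as the arm can. A call with a gripper value outside its range is refused whole. "grip" is the finger opening in cm, from 0 to 9.18, set as the call begins (left out, the last holds). The fingers move at their own pace and stop on an object; "squeeze" is the grip in N (left out, the last holds). Time passes only in rows, so rows that repeat a pose let the fingers close. It gives the time, the measured TCP pose, the force and the opening at its end, in the units of the state.
- sensors.sense(): the state, without advancing time (a new reading comes with each control period).
- viewer.grab_frame(name): name is "scene" or "top" or "wrist"; returns a dict with "color" (400x640x3 uint8, blue, green, red), "fx", "fy", "cx", "cy" (pixels), "world_from_camera" (4x4, takes a point from camera to world coordinates). Camera axes: x right, y down, z forward; pixel columns grow to the right and rows downward; lengths in m; the calibration is good to about 2 mm. A picture is of the moment at which its call begins. There is no depth.
- workorder.close_job(): hands the job in, once; it reports no verdict.
The state is a dict: "time_s": time; "qpos": joint angles; "qvel": joint speeds; "tau": joint torques, N m; "tool_pos": TCP position; "ee_rot": TCP orientation; "wrist_force": force on the tool from outside, world axes, zero at the start; "wrist_torque": the same for the moment, N m; "width": finger opening in m.
Only numpy, scipy, OpenCV 4.12 (cv2) and the standard library are available. Lean on these libraries where they do the work, as an engineer would, in place of code of your own. Each camera call takes 0.05 s, during which the arm holds its last target.

TASK

On the open test bench, press the long release bar down with the fingertips so that the catch pin sinks out of the lane, and keep the bar down while you push the storage module by its tab along the lane, over the pin, until it stops against the connector block. Then let the bar spring back up, so that the pin stands locked behind the module, and move clear. Push the module only, never lift it, and leave everything else as it is.

Things in the scene. Friction and masses are not known exactly. Their poses are not given: they have to be found in the camera images.
- cradle: Aluminium bench deck, 300 (x) by 380 mm (y), fixed, turned up to 0.45 rad either way; frame z up from the table. Deck top at z = 24 mm. A module lane runs along its y at x = 0 between steel walls 51 mm apart (6 mm tall on the -x side, outer face x = -28.5 mm; 12 mm on the +x side). The module is pushed to +y, to a white connector block with its face at y = 181 mm. Release bar at x = -46 mm.
- release_bar (a joint): How far the release bar and catch pin (one piece, sliding straight down) are pressed, m: 0 at rest, 0.013 at the bottom stop. The spring needs about 2 N to start and 7 N at the bottom, and brings it back when let go. From 0.008 on the pin is clear of the module; let go with the module above the pin, it pushes the module up.
- bar_top (a point): Middle of the release bar's top face; moves with the bar. Steel, 24 mm wide (cradle x), 220 mm long (cradle y, from -125 to +95 mm), 5 mm thick; at rest its top is 42 mm above the table. It can be pressed anywhere along its length, and a fingertip can slide along it.
- pin_top (a point): Centre of the top of the catch pin, a steel cylinder of 12 mm diameter joined to the bar below the deck, at cradle x = 0, y = 75 mm. At rest it stands 8 mm above the lane's floor and blocks the module.
- module_mid (a point): Middle of the storage module's black body, 7 mm above its underside: a loose finned block 48 mm wide, 96 mm long (along the lane), 20 mm tall, 0.3 to 0.45 kg, axes about parallel to the cradle's. It starts before the pin, at cradle y -20 to +15 mm; against the connector block it is at y = 133 mm. The pin comes up behind it from 129 mm on.
- tab_back (a point): Centre of the face to push: rear (-y) face of the module's aluminium push tab, flush with the module's rear end. The tab sticks out over the release bar, 24 to 58 mm off the module's middle line towards cradle -x, 10 mm thick (y), underside 46 and top 62 mm above the table (4 mm above the bar at rest). A fingertip holding the bar down behind it pushes it on moving to +y.
- spare_module: a bystander: the same finned module but without a push tab, lying on the deck; origin at the centre of its underside
- screw_jar: a bystander: small clear jar of 36 mm diameter and 42 mm height on the deck; origin at the centre of its underside
- standoff: a bystander: brass pin 32 mm tall with an 18 mm head, standing on the deck beside the lane; origin at the centre of its underside
- fan: a bystander: square 80 x 80 x 25 mm fan lying on the table; origin at the centre of its underside
- mouse: a bystander: white computer mouse, 62 x 108 x 32 mm; origin at the centre of its underside
- screwdriver: a bystander: screwdriver lying on the table; origin at the centre of its underside
- cup: a bystander: white mug, 72 mm wide and 85 mm tall; origin at the centre of its underside
Mind the look-alikes: they are no part of the job. Leave any blue or orange look-alike of the part that bears module_mid alone.

How it is judged (in metres and radians):
On the way, in this order (a step that is already met when the one before it is completed fails the run):
1. the bar is pressed down while the module is still before the pin (value of joint release_bar above 0.0082 m and y of module_mid in the frame of cradle below 0.028 m), for 0.1 s.
2. the module is over the pin with the bar still held down below it (value of joint release_bar above 0.0082 m and y of module_mid in the frame of cradle between 0.05 and 0.11 m), for 0.1 s.
At the end, for the whole second after the job is handed in: The module lies flat in the lane within 5 mm of the connector block, the release bar is back up (within 3 mm of its rest), so the pin stands behind the module (y of module_mid in the frame of cradle between 0.1275 and 0.137 m and value of joint release_bar below 0.003 m and z of module_mid in the frame of cradle between 0.027 and 0.035 m and angle between module_mid's own z axis and vertical below 0.08 rad and angle between the y axis of module_mid and the y axis of cradle, either way round below 0.1 rad and x of module_mid in the frame of cradle between -0.005 and 0.005 m); the robot touches nothing.
It fails at once if the module is lifted out of its lane (raised more than 6 mm or tipped more than 0.2 rad) (z of module_mid in the frame of cradle above 0.037 m or angle between module_mid's own z axis and vertical above 0.2 rad).
It fails at once if a bystander is moved more than 20 mm (distance of any of spare_module, screw_jar, standoff, fan, mouse, screwdriver, cup from where it was at the start of the episode above 0.02 m).
It also fails if it takes over 38 s, if anything falls off the work surface, if the arm or the gripper's body presses on something with over 40 N, if the wrist force passes 120 N, or if a joint passes its speed limit or range.

## Working session

There is one attempt and no reset: what is moved stays moved. The work goes in short steps, Python scripts to look and compute and a tool call to move; the robot and the scene stay as the last step left them, time stands still between calls to the robot, and variables do not carry over. Pictures are saved under pics/ and viewed, and the job is handed in when it is done.

Besides the shell and the picture viewer there is one more tool, called after ">>>" as name([rows], argument=value, ...), one row to a line, values as JSON. jog_arm: Moves the arm, as the interface text tells. Its arguments: {"type":"object","properties":{"increments":{"type":"array"},"grip":{"type":"number"},"squeeze":{"type":"number"}},"required":["increments"]}

```bash
mkdir -p pics; cat > h.py <<'E'
import numpy as np, cv2
from station import sensors, viewer, workorder
def snap(n,f):
    d=viewer.grab_frame(n); cv2.imwrite(f'pics/{f}.png',d['color']); np.savez(f'pics/{f}.npz',**d); return d
def ray(d,u,v,z):
    T=np.array(d['world_from_camera']); r=T[:3,:3]@np.array([(u-d['cx'])/d['fx'],(v-d['cy'])/d['fy'],1]); o=T[:3,3]
    return o+r*(z-o[2])/r[2]
def proj(d,p):
    T=np.linalg.inv(np.array(d['world_from_camera'])); c=T[:3,:3]@np.array(p)+T[:3,3]
    return c[0]/c[2]*d['fx']+d['cx'],c[1]/c[2]*d['fy']+d['cy']
E
python3 - <<'E'
from h import *
for n in ['scene','top','wrist']:
    d=snap(n,n+'0'); print(n,d['fx'],np.round(d['world_from_camera'],3).tolist())
s=sensors.sense(); print(s)
E
```

```text
scene 477.4718213943753 [[0.679, 0.612, -0.406, 0.974], [0.734, -0.574, 0.363, -0.285], [-0.011, -0.544, -0.839, 0.946], [0.0, 0.0, 0.0, 1.0]]
top 363.84756887205083 [[-0.011, -0.997, 0.074, 0.458], [-0.999, 0.013, 0.031, 0.071], [-0.032, -0.074, -0.997, 1.075], [0.0, 0.0, 0.0, 1.0]]
wrist 360.76786281886757 [[0.264, 0.928, 0.265, 0.067], [0.965, -0.253, -0.074, 0.526], [-0.002, 0.275, -0.962, 0.385], [0.0, 0.0, 0.0, 1.0]]
{'time_s': 0.15, 'qpos': array([ 6.63488737e+01,  1.96279768e+01,  8.73605374e+01,  1.11323379e-03,
        7.30748803e+01, -8.36371429e+00]), 'qvel': array([-0.01657195, -0.06926602, -0.20495829, -0.04971321, -0.02522249,
        0.01897675]), 'tau': array([ 8.96050715e-04, -4.31470513e+01, -2.44347632e+01,  7.17650447e-02,
        5.39262872e-02, -1.03927373e-04]), 'tool_pos': array([0.13827165, 0.5061824 , 0.22622329]), 'ee_rot': array([[-4.60894406e-04, -9.64613833e-01,  2.63666343e-01],
       [-1.00604998e-03,  2.63666685e-01,  9.64613325e-01],
       [-9.99999388e-01,  1.79323365e-04, -1.09197223e-03]]), 'wrist_force': array([-0.17911013, -0.57514286,  0.33761739]), 'wrist_torque': array([-0.07291286,  0.05605228, -0.01153072]), 'width': 0.09161278868931748}
```

View pics/scene0.png

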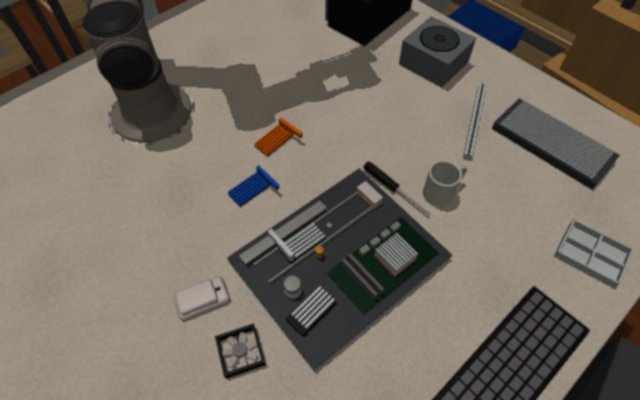

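View pics/top0.png

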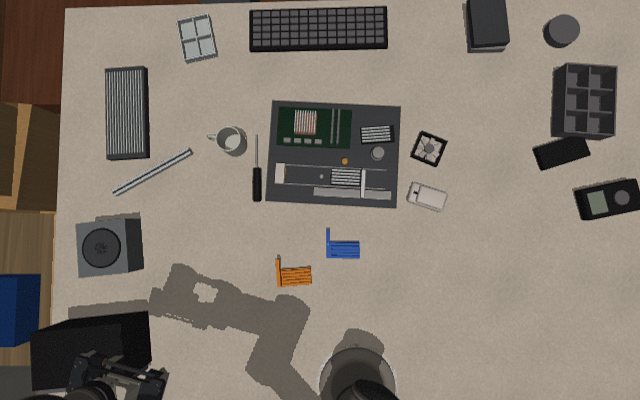

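View pics/wrist0.png

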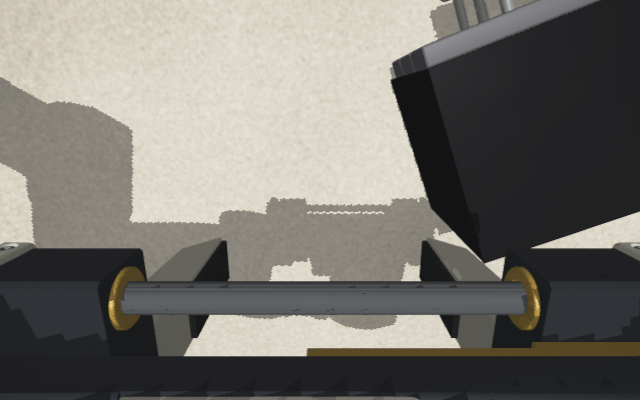

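The pictures show the bench deck at top-image pixels x 265–400, y 100–208. The connector block is at about (280,173) and the tab at about (363,184). The bar is on the robot's side, so cradle +y is roughly world +y. I'll measure the deck and zoom in.

```bash
python3 - <<'E'
from h import *
d=dict(np.load('pics/top0.npz')); im=d['color']
c=im[90:220,255:410]; cv2.imwrite('pics/topz.png',cv2.resize(c,None,fx=5,fy=4.5,interpolation=cv2.INTER_CUBIC)[:600,:800])
d2=dict(np.load('pics/scene0.npz'));c=d2['color'][160:380,220:460]; cv2.imwrite('pics/scz.png',cv2.resize(c,None,fx=2.7,fy=2.7,interpolation=cv2.INTER_CUBIC))
# deck mask
g=im.max(2); m=((g<125)).astype(np.uint8); m[:92]=0;m[215:]=0;m[:,:262]=0;m[:,405:]=0
m=cv2.morphologyEx(m,cv2.MORPH_CLOSE,np.ones((9,9)));m=cv2.morphologyEx(m,cv2.MORPH_OPEN,np.ones((15,15)))
cs,_=cv2.findContours(m,0,2);k=max(cs,key=cv2.contourArea);r=cv2.minAreaRect(k);b=cv2.boxPoints(r);print(r,b)
W=np.array([ray(d,u,v,.024)for u,v in b]);print(W.round(4)); print([np.linalg.norm(W[i]-W[(i+1)%4]).round(4) for i in range(4)],W.mean(0))
E
```

```text
((333.0154113769531, 153.6836700439453), (131.01495361328125, 102.51226043701172), 2.7927021980285645) [[265.0884  201.68724]
 [270.08304  99.29672]
 [400.9424  105.6801 ]
 [395.94778 208.07062]]
[[ 0.5244  0.2571  0.024 ]
 [ 0.8288  0.2422  0.024 ]
 [ 0.8013 -0.1431  0.024 ]
 [ 0.5013 -0.1207  0.024 ]]
[np.float64(0.3048), np.float64(0.3863), np.float64(0.3009), np.float64(0.3784)] [0.6639541  0.05887067 0.024     ]
```

View pics/topz.png

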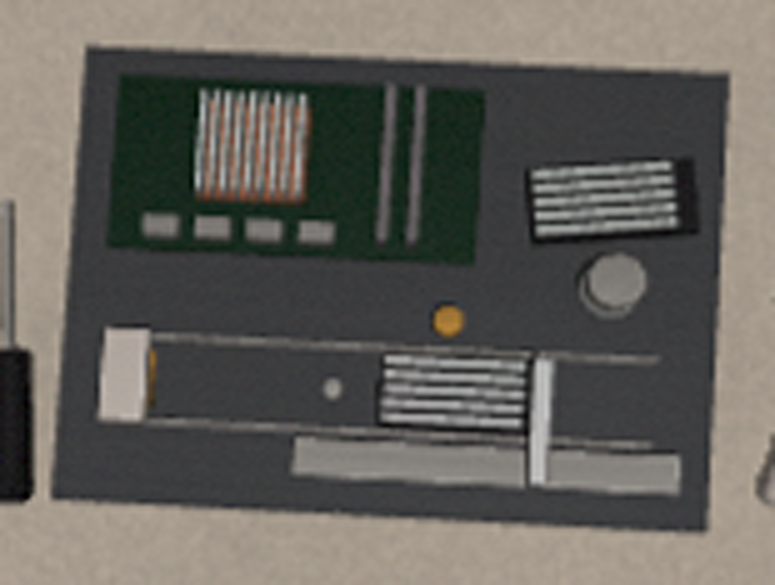

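View pics/scz.png

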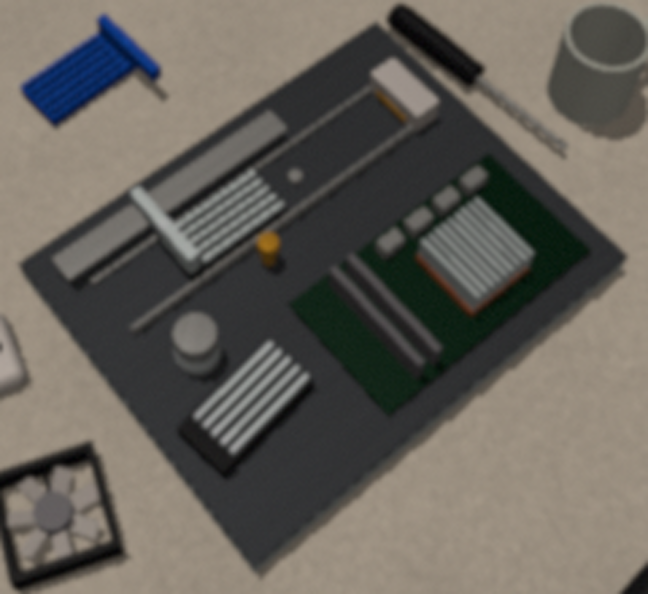

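```bash
cat > m.py <<'E'
from h import *
d=dict(np.load('pics/top0.npz'))
def z(u,v,h): return ray(d,255+(u+.5)/5-.5,90+(v+.5)/4.5-.5,h)
bl=[z(293,436,.042),z(291,474,.042)]; br=[z(681,456,.042),z(680,494,.042)]
a=np.mean(bl,0);b=np.mean(br,0)
print('bar ends',a,b,np.linalg.norm(a-b),'w',np.linalg.norm(bl[0]-bl[1]))
ang=np.arctan2(*(a-b)[:2]); print('dir deg from +y toward +x',np.degrees(ang))
ey=(a-b)[:2]/np.linalg.norm((a-b)[:2]); ex=np.array([ey[1],-ey[0]])
O=(a+b)[:2]/2-ey*(-.015)-ex*(-.046)
print('O',O,ex,ey)
def loc(p): return np.array([(p[:2]-O)@ex,(p[:2]-O)@ey])
print('pin',loc(z(333,389,.032)),'conn face',loc(z(151,378,.045)),'tab rear',loc(z(554,360,.062)),loc(z(548,485,.062)),'tab front',loc(z(536,360,.062)),loc(z(529,483,.062)))
E
python3 m.py
```

```text
bar ends [0.55289226 0.11649514 0.042     ] [ 0.53727565 -0.10357187  0.042     ] 0.2206204162492163 w 0.024214626580078225
dir deg from +y toward +x 4.059072461174376
O [0.59203034 0.0181679 ] [ 0.9974916  -0.07078493] [0.07078493 0.9974916 ]
pin [-0.00132873  0.07474833] conn face [-0.00182169  0.17882173] tab rear [ 0.01980611 -0.04854332] [-0.0581966  -0.04915954] tab front [ 0.01925011 -0.03852234] [-0.05756769 -0.03857638]
```

>>> jog_arm([
  {"offset": [0,-2.5,-2],"angular": [-3,0,0]},
  {"offset": [0,-5.4,-4.4],"angular": [-7,0,0]},
  {"offset": [0,-8.5,-7],"angular": [-11.2,0,0]},
  {"offset": [0,-11.5,-9.5],"angular": [-11.2,0,0]},
  {"offset": [0,-14.5,-12],"angular": [-11.2,0,0]},
], grip=0)

```text
time_s: 0.57
tool_pos: [0.2469, 0.3506, 0.2261]
ee_rot: [[-0.001, -0.998, 0.07], [-0.001, 0.07, 0.998], [-1.0, 0.001, -0.001]]
wrist_force: [0.9, 0.3, 0.1]
width: 0.063
```

```bash
cat > go.py <<'E'
from h import *
import sys
O=np.array([.59203,.01817]);ey=np.array([.0708,.9975]);ex=np.array([ey[1],-ey[0]])
s=sensors.sense();R=s['ee_rot'];p=s['tool_pos']
q=p[:2]-O
print('t',s['time_s'],'cradle xy mm',(q@ex*1e3).round(1),(q@ey*1e3).round(1),'z',(p[2]*1e3).round(1),'zang',np.degrees(np.arctan2(R[1,2],R[0,2])).round(2),'xaxis',R[:,0].round(4),'w',s['width'],'F',s['wrist_force'].round(2))
if len(sys.argv)>3:
    a,b,c=[float(v)/1e3 for v in sys.argv[1:4]]
    t=np.r_[O+a*ex+b*ey,c]; print('offset cm',((R.T@(t-p))*100).round(2))
    Rt=np.array([[0,-ex[0],ey[0]],[0,-ex[1],ey[1]],[-1,0,0]])
    print('rot',np.degrees(cv2.Rodrigues(R.T@Rt)[0].ravel()).round(2))
E
python3 go.py -46 -84 200
```

```text
t 0.5667 cradle xy mm -367.8 307.1 z 226.1 zang 85.98 xaxis [-6.0e-04 -1.3e-03 -1.0e+00] w 0.0630209657467392 F [0.94 0.29 0.08]
offset cm [  2.65 -32.16 -39.13]
rot [ 0.04 -0.08 -0.03]
```

>>> jog_arm([
  {"offset": [0.5,-2.7,-3.2],"angular": [0,0,0]},
  {"offset": [1,-5.4,-6.5],"angular": [0,0,0]},
  {"offset": [1.5,-8,-9.8],"angular": [0,0,0]},
  {"offset": [2,-10.7,-13],"angular": [0,0,0]},
  {"offset": [2,-13.4,-16.3],"angular": [0,0,0]},
])

```text
time_s: 0.98
tool_pos: [0.3661, 0.181, 0.2056]
ee_rot: [[-0.002, -0.998, 0.07], [-0.002, 0.07, 0.998], [-1.0, 0.002, -0.002]]
wrist_force: [1.6, 0.6, 0.0]
width: 0.0296
```

```bash
python3 go.py -46 -84 200
```

```text
t 0.9833 cradle xy mm -236.9 146.4 z 205.6 zang 85.99 xaxis [-0.0019 -0.0016 -1.    ] w 0.029639687420830462 F [1.63 0.58 0.02]
offset cm [  0.57 -19.07 -23.06]
rot [ 0.05 -0.1  -0.1 ]
```

>>> jog_arm([
  {"offset": [0.6,-2.7,-3.2],"angular": [0,0,0]},
  {"offset": [0.6,-5.4,-6.5],"angular": [0,0,0]},
  {"offset": [0.6,-8,-9.8],"angular": [0,0,0]},
  {"offset": [0.6,-10.7,-13],"angular": [0,0,0]},
  {"offset": [0.6,-13.4,-16.3],"angular": [0,0,0]},
])

```text
time_s: 1.4
tool_pos: [0.4863, 0.0109, 0.1996]
ee_rot: [[-0.002, -0.998, 0.07], [-0.001, 0.07, 0.998], [-1.0, 0.002, -0.002]]
wrist_force: [0.4, 0.7, 1.0]
width: 0.0011
```

```bash
python3 go.py -46 -84 160
```

```text
t 1.4 cradle xy mm -105.0 -14.7 z 199.6 zang 85.96 xaxis [-0.002  -0.0014 -1.    ] w 0.0011267609367672736 F [0.38 0.66 0.99]
offset cm [ 3.96 -5.9  -6.92]
rot [ 0.02 -0.09 -0.11]
```

>>> jog_arm([
  {"offset": [1,-2.5,-3],"angular": [0,0,0]},
  {"offset": [2,-4.5,-5.5],"angular": [0,0,0]},
  {"offset": [3.5,-5.9,-6.9],"angular": [0,0,0]},
  {"offset": [4,-5.9,-6.9],"angular": [0,0,0]},
  {"offset": [4,-5.9,-6.9],"angular": [0,0,0]},
])

```text
time_s: 1.82
tool_pos: [0.5392, -0.0625, 0.1575]
ee_rot: [[-0.006, -0.997, 0.072], [-0.0, 0.072, 0.997], [-1.0, 0.006, -0.001]]
wrist_force: [-0.6, -0.5, -0.3]
width: 0.0004
```

```bash
python3 go.py -46 -84 85; python3 -c "
from h import *
d=snap('wrist','w1');snap('top','t1')"
```

```text
t 1.8167 cradle xy mm -47.0 -84.3 z 157.5 zang 85.86 xaxis [-6.2e-03 -1.0e-04 -1.0e+00] w 0.000368168062695604 F [-0.58 -0.48 -0.26]
offset cm [ 7.25 -0.14  0.03]
rot [-0.08 -0.03 -0.35]
```

View pics/w1.png

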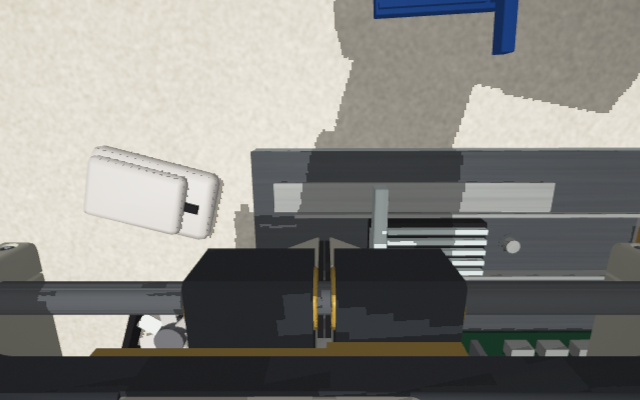

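The wrist view shows the bar at columns 274–555, rows 183–213, the tab at about (380,215), and the pin at (512,246). I'll cross-check those against the frame.

```bash
python3 - <<'E'
from h import *
d=dict(np.load('pics/w1.npz'))
cv2.imwrite('pics/w1z.png',cv2.resize(d['color'][140:280,250:570],None,fx=2.5,fy=2.5,interpolation=cv2.INTER_CUBIC))
O=np.array([.59203,.01817]);ey=np.array([.0708,.9975]);ex=np.array([ey[1],-ey[0]])
def L(u,v,z): q=ray(d,u,v,z)[:2]-O; return (np.array([q@ex,q@ey])*1e3).round(1)
for n,u,v,z in [('bar bl',274,183,.042),('bar bl2',275,213,.042),('bar r',555,183,.042),('bar r2',553,213,.042),('pin',512,246,.032),('tab rear top outer',375,189,.062),('tab rear inner',374,248,.062),('tab front outer',387,189,.062)]: print(n,L(u,v,z))
E
```

```text
bar bl [ -58.  -123.3]
bar bl2 [ -33.5 -123.5]
bar r [-57.6  95.4]
bar r2 [-33.2  98. ]
pin [-0.7 74.9]
tab rear top outer [-57.9 -47.4]
tab rear inner [-11.8 -46.4]
tab front outer [-57.9 -38.7]
```

View pics/w1z.png

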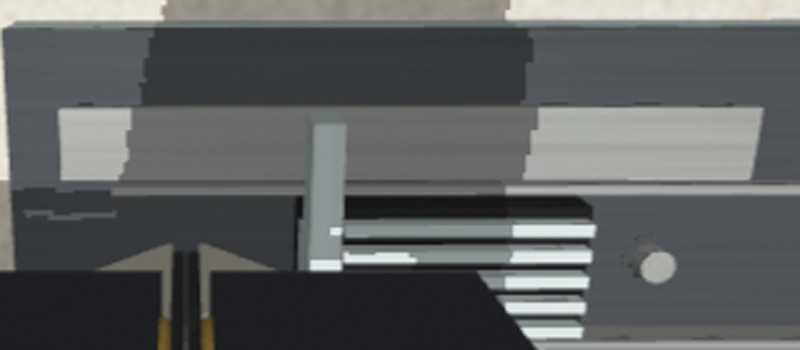

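>>> jog_arm([
  {"offset": [2,-0.1,0],"angular": [0,0,-0.3]},
  {"offset": [4.5,-0.1,0],"angular": [0,0,-0.3]},
  {"offset": [7,-0.1,0],"angular": [0,0,-0.3]},
  {"offset": [9,-0.1,0],"angular": [0,0,-0.3]},
  {"offset": [10,-0.1,0],"angular": [0,0,-0.3]},
])

```text
time_s: 2.33
tool_pos: [0.5388, -0.06, 0.0583]
ee_rot: [[-0.0, -0.998, 0.068], [-0.0, 0.068, 0.998], [-1.0, 0.0, -0.0]]
wrist_force: [0.0, 0.2, -0.4]
width: 0.0003
```

```bash
python3 go.py -46 -84 31.5; python3 -c "
from h import *
d=snap('wrist','w2');d=snap('scene','s2');cv2.imwrite('pics/s2z.png',cv2.resize(d['color'][130:330,200:460],None,fx=3,fy=3,interpolation=cv2.INTER_CUBIC))"
```

```text
t 2.3333 cradle xy mm -47.5 -81.7 z 58.3 zang 86.08 xaxis [-2.e-04 -5.e-04 -1.e+00] w 0.0003264202885918258 F [ 0.03  0.21 -0.4 ]
offset cm [ 2.68 -0.15 -0.23]
rot [ 0.14 -0.03 -0.01]
```

View pics/w2.png

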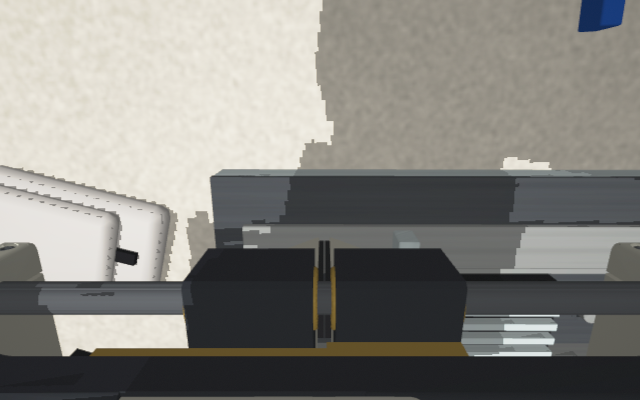

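View pics/s2z.png

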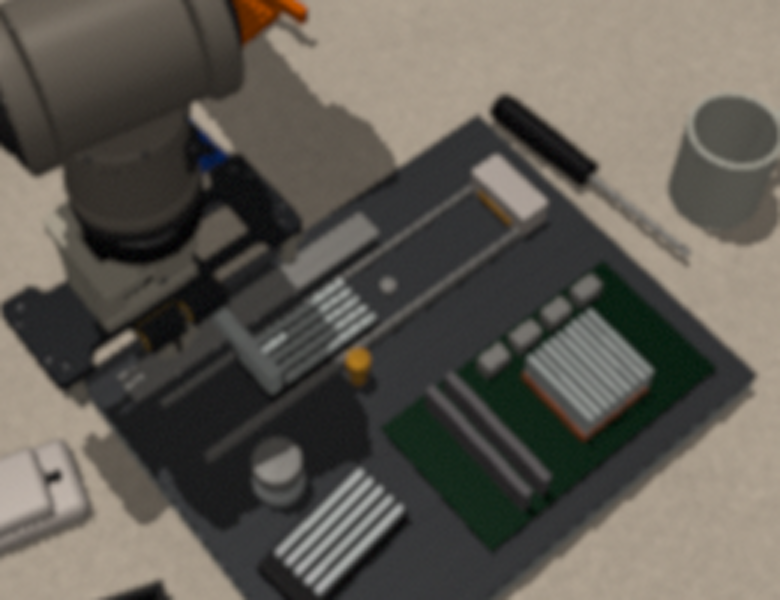

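>>> jog_arm([
  {"offset": [0.8,-0.15,-0.2],"angular": [0,0,0]},
  {"offset": [1.5,-0.15,-0.2],"angular": [0,0,0]},
  {"offset": [2.1,-0.15,-0.2],"angular": [0,0,0]},
  {"offset": [2.65,-0.15,-0.2],"angular": [0,0,0]},
  {"offset": [2.65,-0.15,-0.2],"angular": [0,0,0]},
])

```text
time_s: 2.85
tool_pos: [0.5415, -0.0626, 0.0325]
ee_rot: [[0.002, -0.998, 0.069], [-0.001, 0.069, 0.998], [-1.0, -0.002, -0.001]]
wrist_force: [1.2, 0.4, 5.7]
width: 0.0002
```

```bash
python3 go.py -46 -84 31.5; python3 -c "
from h import *
d=snap('wrist','w3');d=snap('scene','s3');cv2.imwrite('pics/s3z.png',cv2.resize(d['color'][130:330,200:460],None,fx=3,fy=3,interpolation=cv2.INTER_CUBIC))"; python3 go.py -46 -84 31
```

```text
t 2.85 cradle xy mm -44.7 -84.2 z 32.5 zang 86.04 xaxis [ 1.8e-03 -8.0e-04 -1.0e+00] w 0.0002427554524486366 F [1.2  0.42 5.67]
offset cm [0.1  0.13 0.02]
rot [ 0.1  -0.04  0.1 ]
t 2.95 cradle xy mm -44.7 -84.1 z 33.1 zang 86.05 xaxis [ 1.8e-03 -8.0e-04 -1.0e+00] w 0.0006167656564105886 F [0.87 0.71 5.57]
offset cm [0.21 0.13 0.01]
rot [ 0.11 -0.04  0.1 ]
```

View pics/s3z.png

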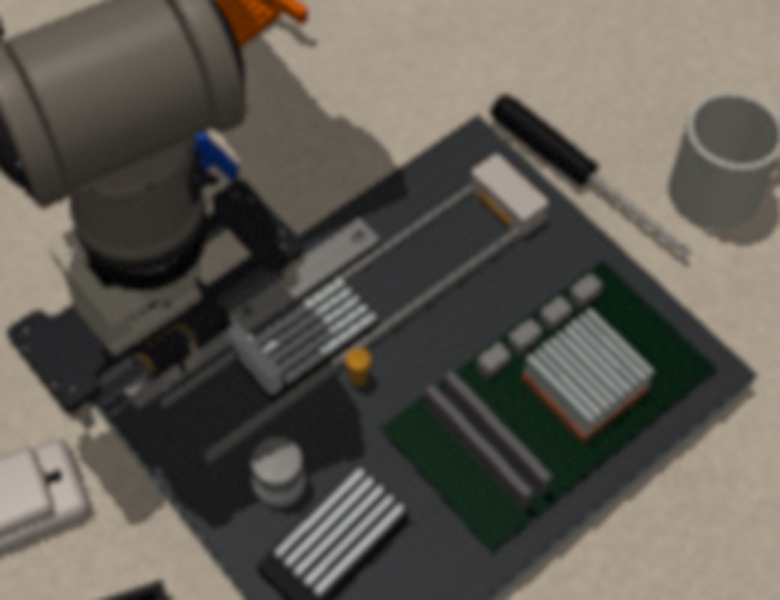

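>>> jog_arm([
  {"offset": [0.2,0.05,0],"angular": [0,0,0]},
  {"offset": [0.35,0.1,0],"angular": [0,0,0]},
  {"offset": [0.4,0.1,0.3],"angular": [0,0,0]},
  {"offset": [0.4,0.1,0.7],"angular": [0,0,0]},
  {"offset": [0.4,0.1,1.0],"angular": [0,0,0]},
], squeeze=30)

```text
time_s: 3.37
tool_pos: [0.5421, -0.0536, 0.0302]
ee_rot: [[0.004, -0.998, 0.069], [-0.003, 0.069, 0.998], [-1.0, -0.004, -0.002]]
wrist_force: [-1.4, -3.1, 6.9]
width: 0.0003
```

```bash
python3 go.py -46 -64 31
```

```text
t 3.3667 cradle xy mm -44.8 -75.1 z 30.2 zang 86.05 xaxis [ 0.004  -0.0027 -1.    ] w 0.00029758168327640865 F [-1.42 -3.07  6.93]
offset cm [-0.09  0.12  1.11]
rot [ 0.11 -0.14  0.24]
```

>>> jog_arm([
  {"offset": [0.1,0.1,0.3],"angular": [0,0,0]},
  {"offset": [0.1,0.15,0.6],"angular": [0,0,0]},
  {"offset": [0.1,0.15,0.9],"angular": [0,0,0]},
  {"offset": [0.1,0.15,1.2],"angular": [0,0,0]},
  {"offset": [0.1,0.15,1.5],"angular": [0,0,0]},
])

```text
time_s: 3.78
tool_pos: [0.5424, -0.0396, 0.0302]
ee_rot: [[0.006, -0.998, 0.069], [-0.005, 0.069, 0.998], [-1.0, -0.006, -0.004]]
wrist_force: [-0.4, -4.4, 6.8]
width: 0.0002
```

```bash
python3 go.py -46 -44 31; python3 -c "
from h import *
d=snap('scene','s4');cv2.imwrite('pics/s4z.png',cv2.resize(d['color'][130:330,200:460],None,fx=3,fy=3,interpolation=cv2.INTER_CUBIC))"; python3 go.py
```

```text
t 3.7833 cradle xy mm -45.4 -61.2 z 30.2 zang 86.06 xaxis [ 0.0061 -0.0046 -1.    ] w 0.0002298331016811868 F [-0.44 -4.41  6.84]
offset cm [-0.09  0.06  1.72]
rot [ 0.12 -0.24  0.37]
t 3.8333 cradle xy mm -45.4 -60.7 z 30.2 zang 86.07 xaxis [ 0.0061 -0.0043 -1.    ] w 0.0004313990614043047 F [-0.8  -3.05  7.18]
```

View pics/s4z.png

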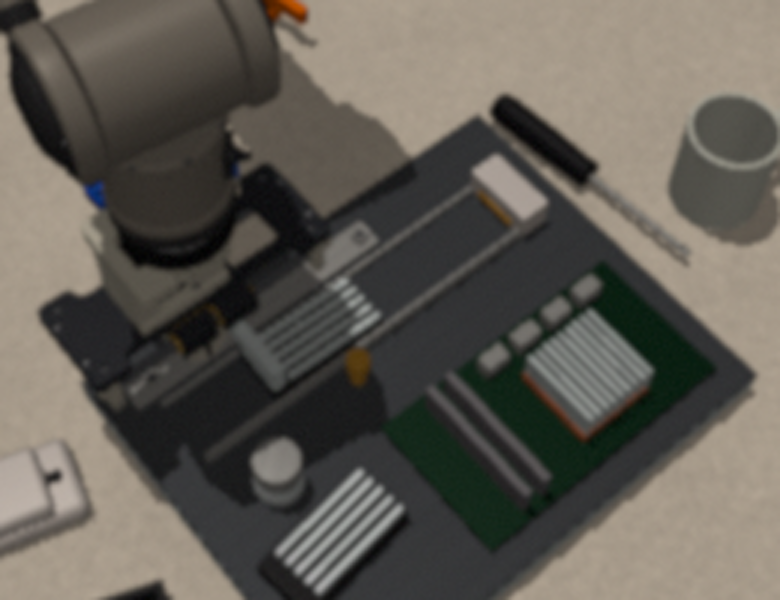

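The module has just started moving, and everything else is where it was. I'll keep pushing.

>>> jog_arm([
  {"offset": [0.1,0.1,0.4],"angular": [0,-0.2,0.3]},
  {"offset": [0.1,0.1,0.8],"angular": [0,-0.2,0.3]},
  {"offset": [0.1,0.1,1.2],"angular": [0,-0.2,0.3]},
  {"offset": [0.1,0.1,1.6],"angular": [0,-0.2,0.3]},
  {"offset": [0.1,0.1,2.0],"angular": [0,-0.2,0.3]},
])

```text
time_s: 4.25
tool_pos: [0.5436, -0.0204, 0.0302]
ee_rot: [[0.003, -0.998, 0.069], [-0.002, 0.068, 0.998], [-1.0, -0.003, -0.002]]
wrist_force: [-0.4, -4.6, 7.1]
width: 0.0005
```

```bash
python3 go.py -46 -24 31
```

```text
t 4.25 cradle xy mm -45.5 -41.9 z 30.2 zang 86.07 xaxis [ 0.0032 -0.0025 -1.    ] w 0.00045862181317559493 F [-0.41 -4.64  7.13]
offset cm [-0.08  0.04  1.79]
rot [ 0.13 -0.13  0.19]
```

>>> jog_arm([
  {"offset": [0.1,0.08,0.4],"angular": [0,-0.1,0.2]},
  {"offset": [0.1,0.08,0.8],"angular": [0,-0.1,0.2]},
  {"offset": [0.1,0.08,1.2],"angular": [0,-0.1,0.2]},
  {"offset": [0.1,0.08,1.6],"angular": [0,-0.1,0.2]},
  {"offset": [0.1,0.08,2.0],"angular": [0,-0.1,0.2]},
])

```text
time_s: 4.67
tool_pos: [0.5449, -0.0016, 0.0302]
ee_rot: [[0.002, -0.998, 0.068], [-0.003, 0.068, 0.998], [-1.0, -0.002, -0.002]]
wrist_force: [-1.6, -6.3, 7.7]
width: 0.0001
```

```bash
python3 go.py -46 -4 31; python3 -c "
from h import *
d=snap('scene','s5');cv2.imwrite('pics/s5z.png',cv2.resize(d['color'][130:330,200:460],None,fx=3,fy=3,interpolation=cv2.INTER_CUBIC))"
```

```text
t 4.6667 cradle xy mm -45.6 -23.0 z 30.2 zang 86.08 xaxis [ 0.0017 -0.0025 -1.    ] w 7.519674549141597e-05 F [-1.63 -6.34  7.73]
offset cm [-0.08  0.04  1.9 ]
rot [ 0.14 -0.14  0.11]
```

View pics/s5z.png

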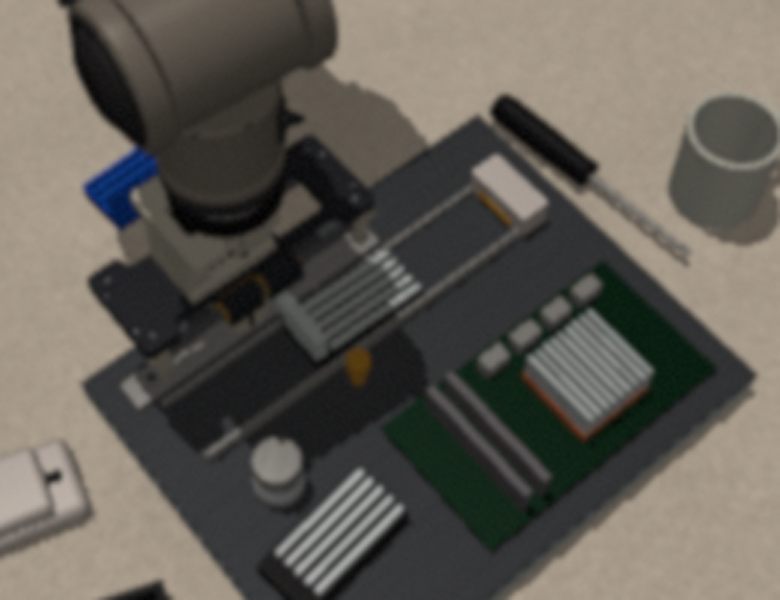

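The module is sliding straight and the pin is down.

>>> jog_arm([
  {"offset": [0.1,0.08,0.4],"angular": [0,-0.1,0.1]},
  {"offset": [0.1,0.08,0.8],"angular": [0,-0.1,0.1]},
  {"offset": [0.1,0.08,1.2],"angular": [0,-0.1,0.1]},
  {"offset": [0.1,0.08,1.6],"angular": [0,-0.1,0.1]},
  {"offset": [0.1,0.08,2.0],"angular": [0,-0.1,0.1]},
])

```text
time_s: 5.13
tool_pos: [0.5462, 0.0179, 0.0302]
ee_rot: [[0.002, -0.998, 0.068], [-0.002, 0.068, 0.998], [-1.0, -0.002, -0.002]]
wrist_force: [-1.3, -5.7, 6.6]
width: 0.0005
```

>>> jog_arm([
  {"offset": [0.1,0.08,0.4],"angular": [0,-0.1,0.1]},
  {"offset": [0.1,0.08,0.8],"angular": [0,-0.1,0.1]},
  {"offset": [0.1,0.08,1.2],"angular": [0,-0.1,0.1]},
  {"offset": [0.1,0.08,1.6],"angular": [0,-0.1,0.1]},
  {"offset": [0.1,0.08,2.0],"angular": [0,-0.1,0.1]},
])

```text
time_s: 5.55
tool_pos: [0.5475, 0.0367, 0.0302]
ee_rot: [[0.002, -0.998, 0.068], [-0.002, 0.068, 0.998], [-1.0, -0.002, -0.002]]
wrist_force: [-0.6, -6.8, 8.3]
width: -0.0001
```

```bash
python3 go.py -46 34 31; python3 -c "
from h import *
d=snap('scene','s6');cv2.imwrite('pics/s6z.png',cv2.resize(d['color'][130:330,200:460],None,fx=3,fy=3,interpolation=cv2.INTER_CUBIC))"
```

```text
t 5.55 cradle xy mm -45.8 15.4 z 30.2 zang 86.11 xaxis [ 0.0019 -0.0022 -1.    ] w -7.747963225941104e-05 F [-0.57 -6.79  8.29]
offset cm [-0.09  0.02  1.86]
rot [ 0.17 -0.12  0.12]
```

View pics/s6z.png

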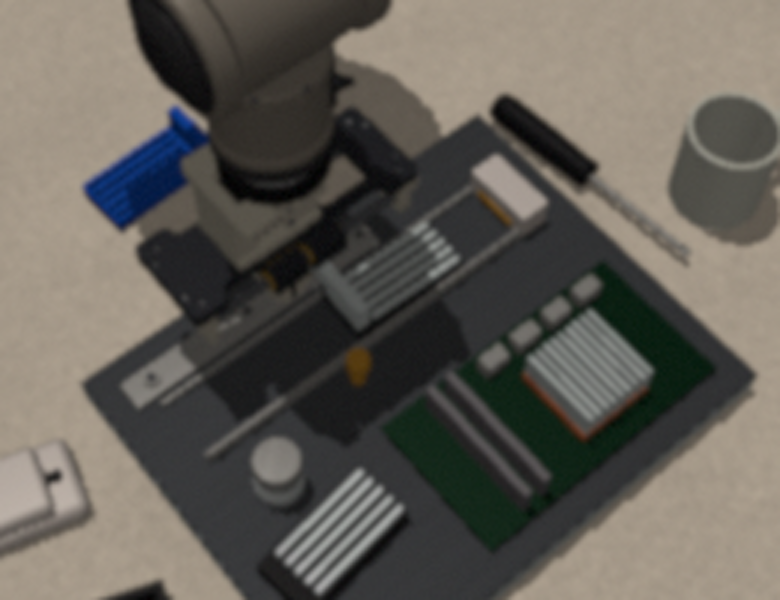

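>>> jog_arm([
  {"offset": [0.1,0.05,0.4],"angular": [0,-0.1,0.1]},
  {"offset": [0.1,0.05,0.8],"angular": [0,-0.1,0.1]},
  {"offset": [0.1,0.05,1.2],"angular": [0,-0.1,0.1]},
  {"offset": [0.1,0.05,1.6],"angular": [0,-0.1,0.1]},
  {"offset": [0.1,0.05,2.0],"angular": [0,-0.1,0.1]},
])

```text
time_s: 6.02
tool_pos: [0.549, 0.0563, 0.0301]
ee_rot: [[0.002, -0.998, 0.067], [-0.002, 0.067, 0.998], [-1.0, -0.002, -0.002]]
wrist_force: [-0.7, -5.5, 7.7]
width: 0.0007
```

```bash
python3 go.py -46 55 31; python3 -c "
from h import *
d=snap('scene','s7');cv2.imwrite('pics/s7z.png',cv2.resize(d['color'][130:330,200:460],None,fx=3,fy=3,interpolation=cv2.INTER_CUBIC))"
```

```text
t 6.0167 cradle xy mm -45.6 34.9 z 30.1 zang 86.13 xaxis [ 0.0018 -0.0018 -1.    ] w 0.0007247941388731193 F [-0.66 -5.47  7.69]
offset cm [-0.09  0.03  2.01]
rot [ 0.19 -0.1   0.11]
```

View pics/s7z.png

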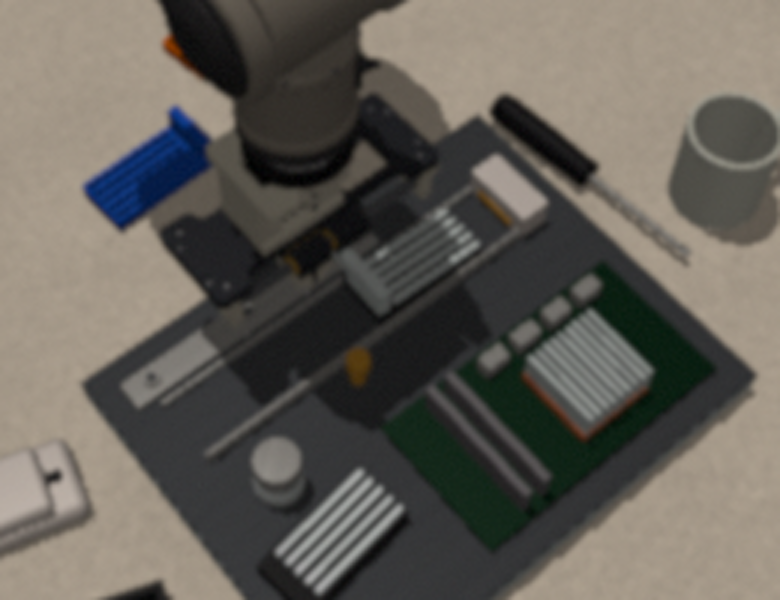

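>>> jog_arm([
  {"offset": [0.1,0.06,0.4],"angular": [0,-0.1,0.1]},
  {"offset": [0.1,0.06,0.8],"angular": [0,-0.1,0.1]},
  {"offset": [0.1,0.06,1.2],"angular": [0,-0.1,0.1]},
  {"offset": [0.1,0.06,1.6],"angular": [0,-0.1,0.1]},
  {"offset": [0.1,0.06,2.0],"angular": [0,-0.1,0.1]},
])

```text
time_s: 6.48
tool_pos: [0.5504, 0.0758, 0.0301]
ee_rot: [[0.002, -0.998, 0.067], [-0.001, 0.067, 0.998], [-1.0, -0.002, -0.001]]
wrist_force: [-0.8, -6.2, 7.6]
width: 0.0005
```

>>> jog_arm([
  {"offset": [0.1,0.05,0.2],"angular": [0,-0.1,0.1]},
  {"offset": [0.1,0.05,0.4],"angular": [0,-0.1,0.1]},
  {"offset": [0.1,0.05,0.6],"angular": [0,-0.1,0.1]},
  {"offset": [0.1,0.05,0.8],"angular": [0,-0.1,0.1]},
  {"offset": [0.1,0.05,0.9],"angular": [0,-0.1,0.1]},
])

```text
time_s: 6.9
tool_pos: [0.551, 0.0837, 0.03]
ee_rot: [[0.001, -0.998, 0.067], [-0.001, 0.067, 0.998], [-1.0, -0.001, -0.001]]
wrist_force: [-0.9, -5.4, 7.3]
width: 0.0002
```

```bash
python3 go.py -46 66 31; python3 -c "
from h import *
d=snap('scene','s8');cv2.imwrite('pics/s8z.png',cv2.resize(d['color'][130:330,200:460],None,fx=3,fy=3,interpolation=cv2.INTER_CUBIC));d=snap('top','t8');cv2.imwrite('pics/t8z.png',cv2.resize(d['color'][90:220,255:410],None,fx=5,fy=4.5,interpolation=cv2.INTER_CUBIC))"
```

```text
t 6.9 cradle xy mm -45.5 62.4 z 30.0 zang 86.17 xaxis [ 0.0014 -0.0012 -1.    ] w 0.0002286732786524811 F [-0.91 -5.43  7.28]
offset cm [-0.1   0.04  0.36]
rot [ 0.23 -0.07  0.09]
```

View pics/s8z.png

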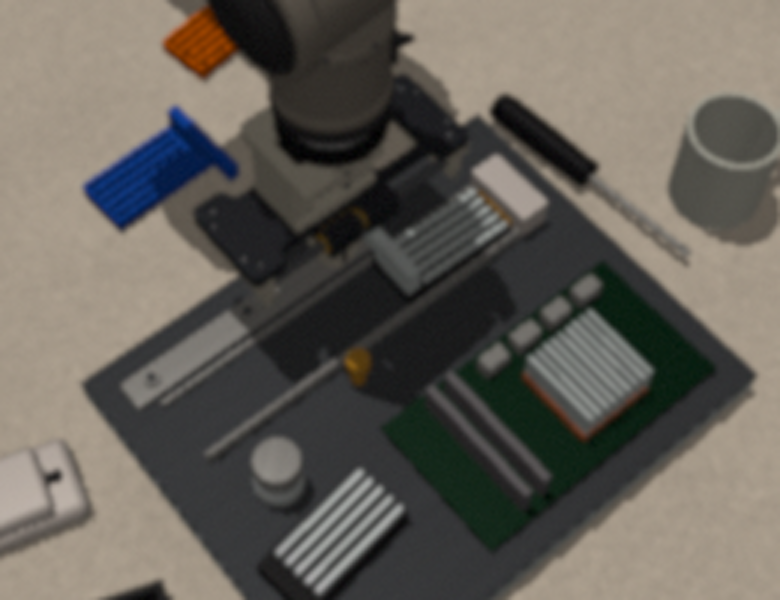

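View pics/t8z.png

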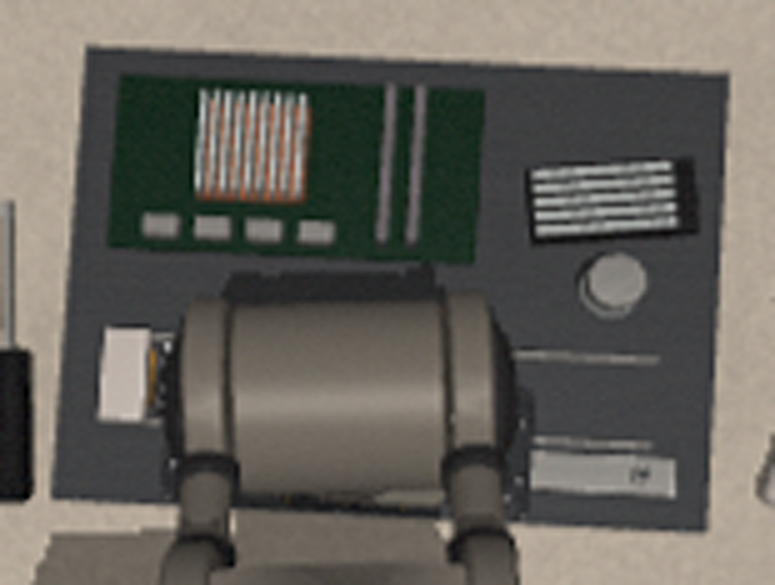

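A few millimetres of gap remain at the connector, so I'll go slowly from here and watch the force.

>>> jog_arm([
  {"offset": [0.1,0.04,0.15],"angular": [0,0,0]},
  {"offset": [0.1,0.04,0.3],"angular": [0,0,0]},
  {"offset": [0.1,0.04,0.45],"angular": [0,0,0]},
  {"offset": [0.1,0.04,0.5],"angular": [0,0,0]},
  {"offset": [0.1,0.04,0.5],"angular": [0,0,0]},
])

```text
time_s: 7.42
tool_pos: [0.5514, 0.0877, 0.03]
ee_rot: [[0.003, -0.998, 0.067], [-0.003, 0.067, 0.998], [-1.0, -0.003, -0.002]]
wrist_force: [-1.4, -4.9, 7.7]
width: 0.0002
```

```bash
python3 go.py -46 70 31
```

```text
t 7.4167 cradle xy mm -45.4 66.5 z 30.0 zang 86.18 xaxis [ 0.0026 -0.0025 -1.    ] w 0.0002207377677178355 F [-1.43 -4.89  7.65]
offset cm [-0.11  0.06  0.35]
rot [ 0.24 -0.13  0.16]
```

>>> jog_arm([
  {"offset": [0.1,0.04,0.15],"angular": [0,0,0]},
  {"offset": [0.1,0.04,0.3],"angular": [0,0,0]},
  {"offset": [0.1,0.04,0.4],"angular": [0,0,0]},
])

```text
time_s: 7.67
tool_pos: [0.5516, 0.0896, 0.0299]
ee_rot: [[0.003, -0.998, 0.066], [-0.006, 0.066, 0.998], [-1.0, -0.004, -0.006]]
wrist_force: [-2.1, -14.3, 8.9]
width: 0.0006
```

```bash
python3 go.py -46 70 31; python3 -c "
from h import *
d=snap('scene','s9');cv2.imwrite('pics/s9z.png',cv2.resize(d['color'][170:250,310:390],None,fx=7,fy=7,interpolation=cv2.INTER_CUBIC))"; python3 go.py
```

```text
t 7.6667 cradle xy mm -45.4 68.4 z 29.9 zang 86.22 xaxis [ 0.0032 -0.0058 -1.    ] w 0.0005586459701320501 F [ -2.07 -14.3    8.92]
offset cm [-0.11  0.06  0.16]
rot [ 0.28 -0.32  0.2 ]
t 7.7167 cradle xy mm -45.4 68.3 z 29.9 zang 86.21 xaxis [ 0.0031 -0.006  -1.    ] w 0.00047227063721825635 F [ -2.1  -10.08   7.92]
```

View pics/s9z.png

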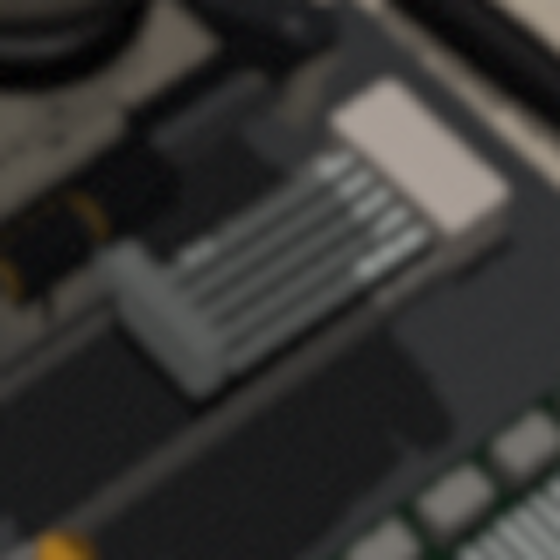

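The force rose to 14 N and the connector gap is closed. One more nudge will confirm it's seated.

>>> jog_arm([
  {"offset": [0.1,0.04,0.2],"angular": [0,0,0]},
  {"offset": [0.1,0.04,0.4],"angular": [0,0,0]},
  {"offset": [0.1,0.04,0.4],"angular": [0,0,0]},
])

```text
time_s: 7.97
tool_pos: [0.5515, 0.0897, 0.03]
ee_rot: [[0.003, -0.998, 0.065], [-0.011, 0.065, 0.998], [-1.0, -0.004, -0.011]]
wrist_force: [-4.2, -19.8, 10.5]
width: 0.0002
```

```bash
python3 go.py -46 64 30
```

```text
t 7.9667 cradle xy mm -45.4 68.5 z 30.0 zang 86.25 xaxis [ 0.0028 -0.0114 -0.9999] w 0.00015508425422763552 F [ -4.24 -19.82  10.51]
offset cm [ 0.    0.06 -0.44]
rot [ 0.31 -0.64  0.21]
```

It didn't move at 20 N, so it's seated. I'll back off 4 mm with the bar still held, then raise.

>>> jog_arm([
  {"offset": [0.1,0,-0.15],"angular": [0,-0.3,0.1]},
  {"offset": [0.1,0,-0.4],"angular": [0,-0.6,0.2]},
  {"offset": [0.1,0,-0.6],"angular": [0,-0.6,0.2]},
  {"offset": [0.1,0,-0.6],"angular": [0,-0.6,0.2]},
])

```text
time_s: 8.3
tool_pos: [0.552, 0.0838, 0.0302]
ee_rot: [[0.002, -0.998, 0.066], [0.0, 0.066, 0.998], [-1.0, -0.002, 0.0]]
wrist_force: [-0.5, 1.1, 7.0]
width: 0.0002
```

```bash
python3 go.py -46 62 60; python3 -c "
from h import *
d=snap('scene','s10');cv2.imwrite('pics/s10z.png',cv2.resize(d['color'][170:250,310:390],None,fx=7,fy=7,interpolation=cv2.INTER_CUBIC))"
```

```text
t 8.3 cradle xy mm -44.6 62.6 z 30.2 zang 86.21 xaxis [ 2.4e-03  1.0e-04 -1.0e+00] w 0.00020968640920284476 F [-0.49  1.12  7.01]
offset cm [-2.98  0.14 -0.06]
rot [0.27 0.02 0.13]
```

View pics/s10z.png

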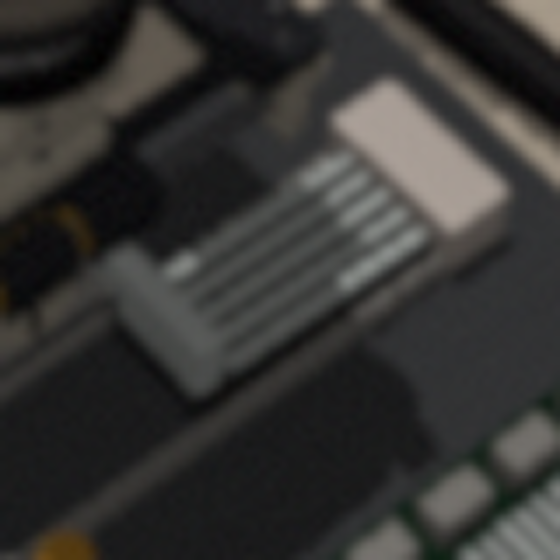

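The module stayed seated. I'll raise slowly to release the bar.

>>> jog_arm([
  {"offset": [-0.3,0,0],"angular": [0,0,0]},
  {"offset": [-0.7,0,-0.1],"angular": [0,0,0]},
  {"offset": [-1.1,0,-0.2],"angular": [0,0,0]},
  {"offset": [-1.6,0,-0.3],"angular": [0,0,0]},
  {"offset": [-2.2,0,-0.3],"angular": [0,0,0]},
])

```text
time_s: 8.77
tool_pos: [0.5513, 0.0804, 0.0522]
ee_rot: [[0.001, -0.998, 0.066], [-0.001, 0.066, 0.998], [-1.0, -0.001, -0.0]]
wrist_force: [0.6, -0.1, -0.5]
width: 0.0002
```

>>> jog_arm([
  {"offset": [-1.5,0,0],"angular": [0,0,0]},
  {"offset": [-4,0,0],"angular": [0,0,0]},
  {"offset": [-7,0,0],"angular": [0,0,0]},
  {"offset": [-10,0,0],"angular": [0,0,0]},
  {"offset": [-13,0,0],"angular": [0,0,0]},
])

```text
time_s: 9.18
tool_pos: [0.5506, 0.0802, 0.1835]
ee_rot: [[-0.0, -0.998, 0.066], [-0.001, 0.066, 0.998], [-1.0, 0.0, -0.001]]
wrist_force: [0.8, -0.7, -0.0]
width: 0.0003
```

>>> jog_arm([
  {"offset": [-1,3,0],"angular": [0,0,0]},
  {"offset": [-1,6,0],"angular": [0,0,0]},
  {"offset": [-1,9,0],"angular": [0,0,0]},
  {"offset": [-1,12,0],"angular": [0,0,0]},
  {"offset": [-1,12,0],"angular": [0,0,0]},
])

```text
time_s: 9.6
tool_pos: [0.4252, 0.0885, 0.1932]
ee_rot: [[-0.005, -0.998, 0.065], [-0.001, 0.065, 0.998], [-1.0, 0.005, -0.001]]
wrist_force: [0.4, 0.5, -0.3]
width: 0.0006
```

```bash
python3 go.py; python3 -c "
from h import *
d=snap('top','t11');cv2.imwrite('pics/t11z.png',cv2.resize(d['color'][90:220,255:410],None,fx=5,fy=4.5,interpolation=cv2.INTER_CUBIC))
d=snap('scene','s11');cv2.imwrite('pics/s11z.png',cv2.resize(d['color'][130:330,200:460],None,fx=3,fy=3,interpolation=cv2.INTER_CUBIC))"
```

```text
t 9.6 cradle xy mm -171.4 58.3 z 193.2 zang 86.25 xaxis [-0.0052 -0.001  -1.    ] w 0.0006270084742509289 F [ 0.44  0.54 -0.3 ]
```

View pics/t11z.png

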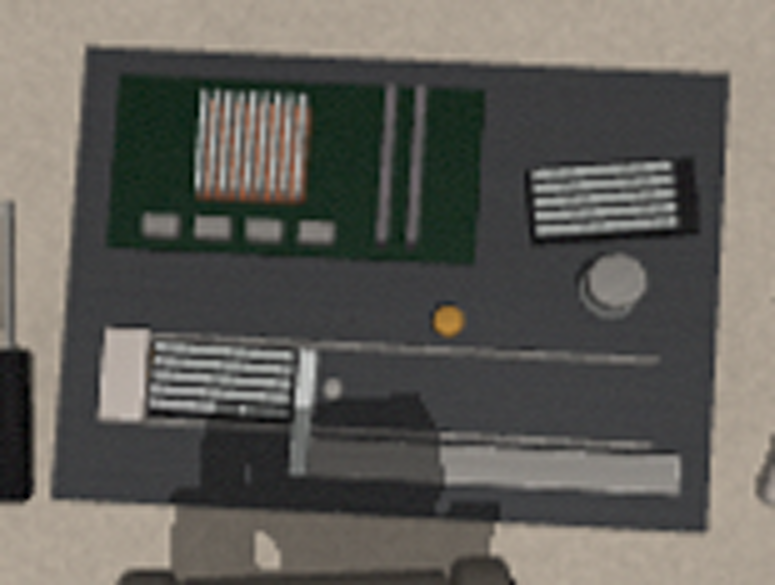

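View pics/s11z.png

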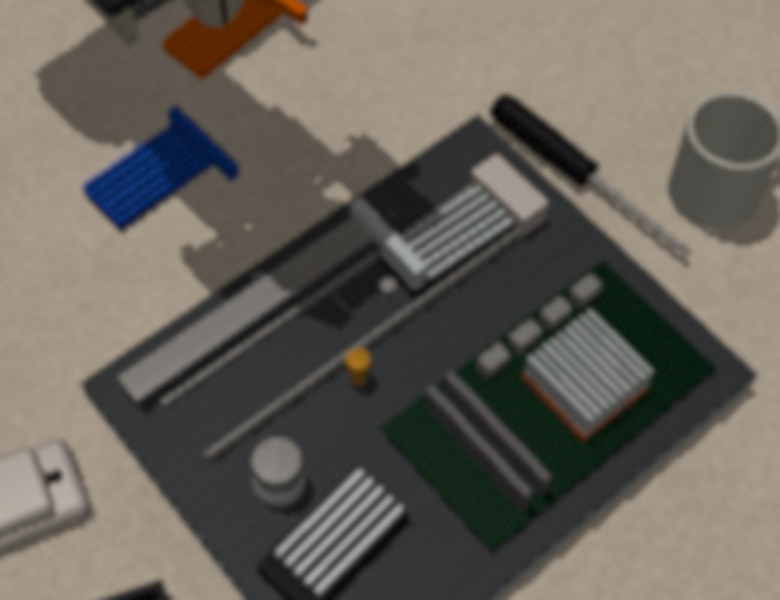

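The module is flush against the connector. The pin is visible behind it at about (332,389) in the zoomed top view, the bar is up, and the bystanders haven't moved. Next is one numeric check, and I'll hand in if it passes.

```bash
python3 - <<'E'
from h import *
d=dict(np.load('pics/t11.npz'))
O=np.array([.59203,.01817]);ey=np.array([.0708,.9975]);ex=np.array([ey[1],-ey[0]])
def L(u,v,h):
    q=ray(d,255+(u+.5)/5-.5,90+(v+.5)/4.5-.5,h)[:2]-O; return (np.array([q@ex,q@ey])*1e3).round(1)
print('tab rear',L(316,350,.062),L(305,474,.062),'pin',L(332,389,.032),'bar rear end if up',L(681,456,.042),L(680,494,.042))
y=L(316,350,.062)[1]
if 76<y<92: print(workorder.close_job())
E
```

```text
tab rear [18.7 84.8] [-59.2  86.3] pin [-1.4 75.3] bar rear end if up [ -34. -125.] [ -58.  -125.6]
the job is handed in; nothing more can be done
None
```

I handed the job in. The last check puts the module seated against the connector block, with the bar back up and the pin standing behind it.

- **How it went:** I pressed the bar down about 12 mm with the shut fingertips, behind the tab. I then slid along the bar, pushing the module over the sunk pin. At the block it stopped moving while the force rose to about 20 N. I backed off about 6 mm with the bar still held, raised the fingers so the bar sprang up, and moved clear. This took about 10 s of the 38 s.
- **Module position:** in the last top view the tab's rear face is at cradle y = 85–86 mm, so the module's middle is at about 133–134 mm. The target is 133 mm.
- **Pin and bar:** the pin is visible at y = 75 mm behind the module. The bar's corners match their rest position.
- **Robot and surroundings:** the wrist force is near zero. The items on the deck, and the mouse, screwdriver and cup, look unmoved. The fan was outside the last close-ups, but nothing came near it.
- **Small disagreement:** the x readings in the top and wrist views differed from the expected geometry by 1–2 mm, which is within the camera calibration. No check failed.

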